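# Draw the specimen tray onto the microscope mat

## Robot

A 6-joint arm with a two-finger parallel gripper is mounted at the origin on the work surface. World frame = base frame: x ahead of the robot, y to its left, z up, the work surface at z = 0. Lengths are in m, angles in rad, forces in N, time in s.
With the tool pointing down it reaches from about 0.225 to 0.725 m from the base axis. Payload 3.1 kg.
Tool frame: the origin (TCP) lies at the very end of the fingers, on their centre line; the grasp point (between the pads) lies 19 mm behind it; x points along the fingers, y is the direction in which the jaws open and shut, and the axes are right-handed (so a half turn about x gives the same grasp; the last joint's range is limited). The gripper opens to 85 mm and grips with 20 to 120 N. Pads are 22 mm wide; open, the fingers measure 114 mm over their backs; the gripper's body (76 mm by 85 mm) begins 54 mm behind the grasp point. The pads swing forward as they close: fully open they stand 13 mm farther back than shut.
Start: joints at [-1.418, 0.048, 0.099, 1.622, 0, 1.443], TCP at [0.145, -0.504, 0.231] pointing down, gripper open.
Joint ranges: [-2.91, 2.91], [-0.99, 1.94], [-1.21, 1.42], [-2.12, 2.29], [-1.49, 1.47], [-3.14, 3.14]. Speed limits (rad/s): [2.79, 2.79, 3.14, 3.14, 3.14, 3.14].

## Interface

Orientations are given as a 3x3 rotation matrix whose columns are the frame's x, y, z axes.
In Python, from cell import robot gives the robot as it stands.
- The arm moves only by the tool play_rows, never from a script. Its argument "increments" is a list that holds one entry, the list of rows, each a list of 7 numbers: the shift along the world's x, y, z in cm, then the turn, a rotation vector about the world's x, y, z in degrees, then the opening, from -1 (shut) to 1 (fully open), so that 0 is half open. A call has 1 to 8 rows; each row shifts and turns the pose as measured when the row begins; what a row does not reach is not made up. A row lasts 1/8 s, in which the tool goes at most 62.5 mm and 10.7 degrees, less where a joint would pass 70% of its speed; a pose out of reach is approached as far as the arm can. A call is refused whole if a number of a shift passes 6.25 or a number of a turn 10.7, either way. A call with a gripper value outside its range is refused whole. The fingers move at their own pace and stop on an object; the grip force is fixed at half the most. Time passes only in rows, so rows that do not move let the fingers close. It gives the time, the measured TCP pose, the force and the opening at its end, in the units of the state.
- robot.read_state(): the state, without advancing time (a new reading comes with each control period).
- robot.snapshot(name): name is "scene" or "top"; returns the picture (420x560x3 uint8, red, green, blue); there is no depth.
- robot.calibration(name): a dict with "intrinsics" (3x3 intrinsics, pixels), "origin" and "rotation" of the camera in the world. Camera axes: x right, y down, z forward; pixel columns grow to the right and rows downward; lengths in m; the calibration is good to about 2 mm. A picture is of the moment at which its call begins. calibration takes no time and is no camera call.
- robot.job_done(): hands the job in, once; it reports no verdict.
Trained networks look in the newest picture that a camera, given by its name, has taken for a name from the list of things; names that differ only in an ending like _2 or _b are one class to them, and where a whole thing is asked for, a point or a joint stands for the part that bears it (a point fixed in the world has none). Each returns a list of dicts, best first, with "confidence" (0 to 1); they miss things now and then, are a little off and sometimes report something else, mostly with a low value. They report only what shows in the picture. A call takes as long as a camera call. They do not tell look-alikes from the thing itself.
- robot.masks_of(target, camera): "pixels" (420x560 bool, what is visible of it).
- robot.spot_point(target, camera): "position" ([x, y, z] in m, in the coordinates of the camera as it stood for that picture, good to about 4 mm: a listed point, or the origin of a listed thing).
The state is a dict: "clock": time; "joint_pos": joint angles; "qvel": joint speeds; "tau": joint torques, N m; "tool_pos": TCP position; "eef_rot": TCP orientation; "ft_force": force on the tool from outside, world axes, zero at the start; "wrist_torque": the same for the moment, N m; "opening": opening from 0.0 (shut) to 1.0 (fully open).
Only numpy, scipy, OpenCV 4.12 (cv2) and the standard library are available. Lean on these libraries where they do the work, as an engineer would, in place of code of your own. Each camera call takes 0.05 s, during which the arm holds its last target. There are 200 camera calls.

## Task

Two steel trays stand at the back of the microscopy bench. Reach over the wider one, hook the fingertips behind its far lip and drag it towards you along the bench, without lifting it, until the whole tray lies on the thin black mat in front of it. The jar in it must stay standing, and leave the narrower tray where it is.

Things in the scene. Friction and masses are not known exactly. Their poses are not given: they have to be found in the camera images.
- tray: The wider open steel tray, 130 mm deep (x) by 200 mm wide (y) over its rim, 35 mm high; rim turned out 5 mm at the top. Loose, about 0.55 kg with the jar and 26 mm high slide box in it; slides with under 8 N. Origin: centre of its underside. x points away from the robot to the far lip (outer edge at x = +65 mm), z up. Behind the middle 120 mm of the far lip, 50 mm of bench are free.
- mat: Thin black mat, flat on the bench, 180 mm (x) by 250 mm (y), 1 mm thick, no step is felt: the tray slides over its edge. Origin: its centre. It lies in front of the wider tray (robot's side), 160 to 175 mm from tray centre to mat centre, its axes nearly parallel to the tray's (within 0.08 rad) and its centre within 25 mm of the tray's own x axis.
- small_tray: The narrower steel tray, not to be moved: 130 mm deep (x) by 110 mm wide (y), otherwise the same make, 35 mm high. A jar stands in it. Origin: centre of its underside. It stands to the left or right of the wider one, a small white timer in front of it.
- jar: Small lidded specimen jar standing loose in the wider tray at about its y = +45 mm, diameter 44 mm, 55 mm high. Origin: centre of its foot; z is its axis.
Things that resemble listed ones, but are neither listed nor needed, are in the scene too. What is shaped like the tray but pink is not meant.

How it is judged:
On the way:
1. the fingertips are behind the far lip of the wider tray and bear against it (contact force between the fingers and tray above 0.3 N and x of the grasp point in the frame of tray above 0.06 m), for 0.1 s.
At the end, for the whole second after the job is handed in: The wider tray rests flat on the bench, wholly on the mat: its centre within 26 mm of the mat's centre along each of the mat's axes, turned less than 0.25 rad (14 degrees) from it. The jar still stands upright in it, and the narrower tray is within 20 mm of where it was (x of tray in the frame of mat between -0.026 and 0.026 m and y of tray in the frame of mat between -0.026 and 0.026 m and angle between the x axis of tray and the x axis of mat, either way round below 0.25 rad and height (world z) of tray below 0.006 m and angle between tray's own z axis and vertical below 0.1 rad and linear speed of tray below 0.02 m/s and angle between jar's own z axis and vertical below 0.2 rad and distance between jar and tray below 0.11 m and distance of small_tray from where it was at the start of the episode below 0.02 m); the robot touches nothing.
It fails at once if the wider tray is lifted off the bench by more than 15 mm (height (world z) of tray above 0.015 m).
It fails at once if the jar in the wider tray is tipped over (angle between jar's own z axis and vertical above 0.6 rad).
It fails at once if the narrower tray is shifted by more than 20 mm (distance of small_tray from where it was at the start of the episode above 0.02 m).
It also fails if it takes over 38 s, if anything falls off the work surface, if the arm or the gripper's body presses on something with over 40 N, if the wrist force passes 120 N, or if a joint passes its speed limit or range.

## Working session

There is one attempt and no reset: what is moved stays moved. The work goes in short steps, Python scripts to look and compute and a tool call to move; the robot and the scene stay as the last step left them, time stands still between calls to the robot, and variables do not carry over. Pictures are saved under pics/ and viewed, about 8 in all and at most 12, crops included, and the job is handed in when it is done.

Besides the shell and the picture viewer there is one more tool, called as name(argument=value, ...) on one line, values as JSON. play_rows: Moves the arm, as the interface text tells. Its arguments: {"type":"object","properties":{"increments":{"type":"array","items":{"type":"array","items":{"type":"array","items":{"type":"number"}}}}},"required":["increments"]}

```bash
mkdir -p pics; cat > h.py <<'E'
import numpy as np, cv2
from cell import robot
np.set_printoptions(precision=4,suppress=True)
def snap(cam,f):
    cv2.imwrite('pics/'+f,cv2.cvtColor(robot.snapshot(cam),cv2.COLOR_RGB2BGR))
def ray(cam,uv,z):
    c=robot.calibration(cam);K=np.array(c['intrinsics']);R=np.array(c['rotation']);o=np.array(c['origin'])
    d=R@np.linalg.solve(K,[uv[0],uv[1],1]);return o+d*(z-o[2])/d[2]
def spots(t,cam):
    c=robot.calibration(cam)
    for r in robot.spot_point(t,cam): print(t,cam,round(r['confidence'],2),np.array(c['rotation'])@r['position']+c['origin'])
def rect(t,cam,z):
    for r in robot.masks_of(t,cam):
        m=r['pixels'].astype(np.uint8); cs,_=cv2.findContours(m,0,2); p=max(cs,key=cv2.contourArea)[:,0]
        w=np.array([ray(cam,q,z)[:2] for q in p],np.float32)*1000
        print(t,cam,round(r['confidence'],2),'px',m.sum(),p.mean(0),'rect mm',cv2.minAreaRect(w))
E
python3 - <<'E'
from h import *
for c in('top','scene'):
    snap(c,c+'0.png')
    k=robot.calibration(c);print(k['origin'],np.array(k['rotation']))
    for t in('tray','mat','small_tray','jar'): spots(t,c)
for t,z in(('tray',.035),('mat',.001),('small_tray',.035)): rect(t,'top',z)
print(robot.read_state())
E
```

```text
[ 0.3194 -0.0342  0.8198] [[ 0.0243 -0.9832  0.1808]
 [-0.9995 -0.028  -0.0177]
 [ 0.0225 -0.1803 -0.9834]]
tray top 0.92 [ 0.5701  0.146  -0.0016]
tray top 0.92 [ 0.2992 -0.3221 -0.0013]
mat top 0.95 [0.4087 0.2011 0.0021]
small_tray top 0.86 [ 0.6074 -0.1915 -0.0006]
jar top 0.6 [0.5754 0.1843 0.0019]
jar top 0.44 [ 0.5669  0.1467 -0.0021]
[ 0.8641 -0.3266  0.8034] [[ 0.5876  0.6759 -0.4448]
 [ 0.8092 -0.4898  0.3246]
 [ 0.0015 -0.5507 -0.8347]]
tray scene 0.84 [ 0.3015 -0.3213 -0.0046]
tray scene 0.65 [0.577  0.1465 0.0007]
mat scene 0.68 [0.4067 0.1995 0.0018]
small_tray scene 0.75 [ 0.6045 -0.1949  0.0061]
jar scene 0.78 [0.5765 0.1901 0.0022]
tray top 0.92 px 5414 [177.0449 145.4808] rect mm ((571.0641479492188, 145.49063110351562), (200.5961456298828, 132.5965118408203), 79.71460723876953)
tray top 0.66 px 8729 [437.2878 301.5659] rect mm ((301.2181396484375, -318.9949951171875), (130.76190185546875, 204.0963897705078), 15.779519081115723)
mat top 0.83 px 13166 [144.1494 236.3793] rect mm ((406.8344421386719, 200.98880004882812), (251.01048278808594, 182.99461364746094), 81.85918426513672)
small_tray top 0.97 px 3425 [358.7606 134.0563] rect mm ((603.8776245117188, -188.41842651367188), (110.55863189697266, 136.9890594482422), 82.72307586669922)
{'clock': 0.65, 'joint_pos': array([-1.4178,  0.048 ,  0.0993,  1.622 ,  0.    ,  1.443 ]), 'qvel': array([-0.0003,  0.0001, -0.0012, -0.0004,  0.0015, -0.0007]), 'tau': array([ -0.0008, -33.8434,  32.0001,   0.0006,  -0.0001,  -0.    ]), 'tool_pos': array([ 0.1455, -0.5045,  0.2314]), 'eef_rot': array([[ 0.    ,  0.2771, -0.9608],
       [-0.0001, -0.9608, -0.2771],
       [-1.    ,  0.0001, -0.    ]]), 'ft_force': array([-0.3583, -0.8423,  0.5991]), 'wrist_torque': array([ 0.0129,  0.0349, -0.0215]), 'opening': 0.9993020701908892}
```

View pics/top0.png

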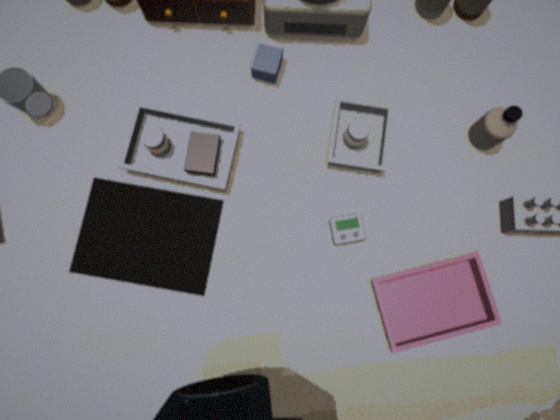

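View pics/scene0.png

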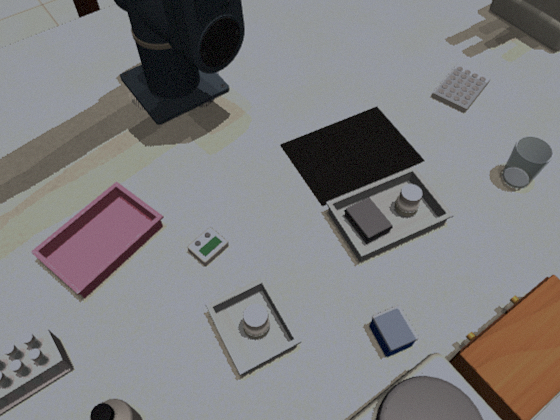

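The top view shows the wider steel tray at about (180,148), with the jar at (156,142) and the box at (203,153). The black mat is at (147,237) and the narrow tray at (358,137), with the timer in front of it. The networks' other "tray" is the pink one at (437,301), so I ignore it. The scene view agrees. I get the tray at (0.571, 0.146) with yaw −10.3° and the mat at (0.407, 0.201) with yaw −8.1°.

Next I swing over in an arc. Joint 6's range means turning the tool +154°.

play_rows(increments=[[[4.2,2.6,0,0,0,10.2,0],[4.2,2.6,0,0,0,10.2,0],[4.2,2.6,0,0,0,10.2,0],[4.2,2.6,0,0,0,10.2,0],[4.2,2.6,0,0,0,10.2,0],[4.2,2.6,0,0,0,10.2,0],[2.6,5,0,0,0,10.2,0],[2.6,5,0,0,0,10.2,0]]])

```text
clock: 1.65
tool_pos: [0.4562, -0.2443, 0.2309]
eef_rot: [[0.004, 0.985, 0.171], [-0.002, 0.171, -0.985], [-1.0, 0.004, 0.003]]
ft_force: [0.5, -0.6, 1.2]
opening: 0.499
```

play_rows(increments=[[[2.6,5,0,0,0,10,0],[2.6,5,0,0,0,10,0],[2.6,5,0,0,0,10,0],[1.0,5,0,0,0,10,0],[1.0,5,0,0,0,10,0],[1.0,5,0,0,0,10,0],[0.5,5,0,0,0,10,0],[0,0,0,0,0,0,0]]])

```text
clock: 2.65
tool_pos: [0.5735, 0.1214, 0.2307]
eef_rot: [[0.007, 0.129, 0.992], [0.005, 0.992, -0.129], [-1.0, 0.006, 0.006]]
ft_force: [0.4, -1.3, -0.7]
opening: 0.5
```

play_rows(increments=[[[4.2,0.4,-2,0,0,-2.5,0],[4.3,0.5,-3,0,0,0,0],[0,0,-4,0,0,0,0],[0,0,-4,0,0,0,0],[0,0,0,0,0,0,0]]])

```text
clock: 3.28
tool_pos: [0.6608, 0.1267, 0.096]
eef_rot: [[0.006, 0.181, 0.983], [0.002, 0.984, -0.181], [-1.0, 0.003, 0.006]]
ft_force: [-1.1, -0.2, 0.0]
opening: 0.498
```

```bash
python3 - <<'E'
from h import *
snap('scene','s1.png');snap('top','t1.png')
rect('tray','top',.035)
im=[cv2.imread('pics/s1.png')[120:320,280:480],cv2.imread('pics/t1.png')[60:260,60:260]]
cv2.imwrite('pics/c1.png',cv2.resize(np.hstack(im),(800,400)))
s=robot.read_state();print(s['tool_pos'],s['eef_rot'])
E
```

```text
tray top 0.9 px 3763 [196.8718 146.7094] rect mm ((568.7169189453125, 126.94277954101562), (162.62525939941406, 132.7174835205078), 79.79761505126953)
tray top 0.73 px 8782 [436.9951 301.3883] rect mm ((301.1112060546875, -318.9303894042969), (131.48788452148438, 203.4905548095703), 15.499590873718262)
[0.6653 0.1277 0.1039] [[ 0.0195  0.18    0.9835]
 [ 0.0034  0.9836 -0.1801]
 [-0.9998  0.0068  0.0185]]
```

View pics/c1.png

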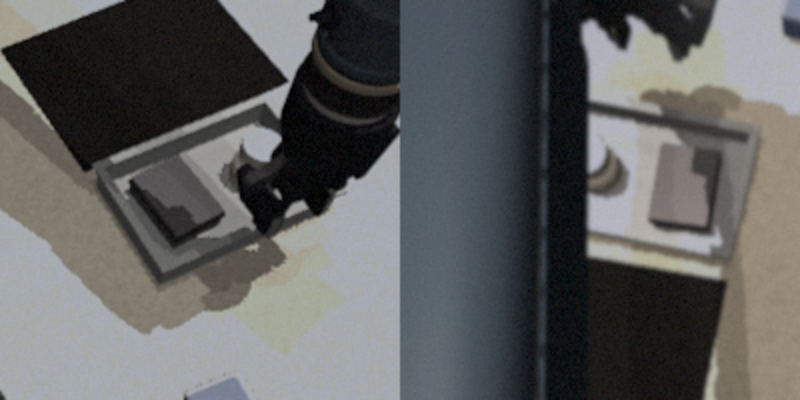

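The fingers hover just above and behind the far lip (crop around (270,220) left), and the tray hasn't moved. I'll lower partway and check.

play_rows(increments=[[[0,0,0,0,0,0,0],[0,0,-2.5,0,0,0,0],[0,0,-2,0,0,0,0],[0,0,0,0,0,0,0],[0,0,0,0,0,0,0]]])

```text
clock: 4.05
tool_pos: [0.6736, 0.1281, 0.0739]
eef_rot: [[0.044, 0.18, 0.983], [0.005, 0.984, -0.181], [-0.999, 0.013, 0.042]]
ft_force: [0.6, -0.3, 0.2]
opening: 0.501
```

```bash
python3 - <<'E'
from h import *
s=robot.read_state();print(s)
E
```

```text
{'clock': 4.05, 'joint_pos': array([0.0896, 0.4371, 0.2463, 1.3359, 0.0014, 0.2713]), 'qvel': array([ 0.002 , -0.0029,  0.0028,  0.0051, -0.    ,  0.0004]), 'tau': array([ -0.0063, -47.6152,  31.5122,  -0.3147,   0.0039,  -0.0001]), 'tool_pos': array([0.6736, 0.1281, 0.0739]), 'eef_rot': array([[ 0.0438,  0.1804,  0.9826],
       [ 0.0053,  0.9835, -0.1808],
       [-0.999 ,  0.0131,  0.0421]]), 'ft_force': array([ 0.6124, -0.2943,  0.2132]), 'wrist_torque': array([0.0168, 0.0836, 0.0128]), 'opening': 0.5007800779909396}
```

play_rows(increments=[[[-1.2,0.2,0,0,2.5,0,0],[0,0,0,0,0,0,0],[0,0,-2,0,0,0,0],[0,0,-1,0,0,0,0],[0,0,0,0,0,0,0]]])

```text
clock: 4.68
tool_pos: [0.6643, 0.1302, 0.0468]
eef_rot: [[0.008, 0.181, 0.983], [0.006, 0.983, -0.181], [-1.0, 0.007, 0.007]]
ft_force: [0.3, -1.2, -0.3]
opening: 0.504
```

play_rows(increments=[[[-0.2,0,-1.2,0,0.3,0,0],[0,0,-1.2,0,0.3,0,0],[0,0,-1.0,0,0.3,0,0],[0,0,0,0,0,0,0]]])

```text
clock: 5.18
tool_pos: [0.6612, 0.1301, 0.0091]
eef_rot: [[-0.011, 0.181, 0.983], [0.006, 0.983, -0.181], [-1.0, 0.004, -0.011]]
ft_force: [-1.2, 0.3, -1.0]
opening: 0.498
```

play_rows(increments=[[[-0.6,0.1,0.4,0,-0.4,0,0],[-0.5,0.1,0,0,0,0,0],[-0.5,0.1,0,0,0,0,0],[-0.4,0.1,0,0,0,0,0],[0,0,0,0,0,0,0]]])

```text
clock: 5.8
tool_pos: [0.6418, 0.1344, 0.0157]
eef_rot: [[0.002, 0.181, 0.984], [0.005, 0.983, -0.181], [-1.0, 0.006, 0.001]]
ft_force: [-0.3, 1.2, 0.1]
opening: 0.499
```

play_rows(increments=[[[-0.4,0.1,0,0,0,0,0],[-0.4,0.1,0,0,0,0,0],[-0.4,0.1,0,0,0,0,0],[-0.4,0.1,0,0,0,0,0]]])

```text
clock: 6.3
tool_pos: [0.6266, 0.1381, 0.0159]
eef_rot: [[0.005, 0.181, 0.983], [0.005, 0.983, -0.181], [-1.0, 0.006, 0.004]]
ft_force: [2.1, -0.5, -1.4]
opening: 0.497
```

```bash
python3 - <<'E'
from h import *
snap('scene','s2.png');snap('top','t2.png')
rect('tray','top',.035);rect('tray','scene',.035);spots('tray','scene')
im=[cv2.imread('pics/s2.png')[120:320,280:480],cv2.imread('pics/t2.png')[60:260,60:260]]
cv2.imwrite('pics/c2.png',cv2.resize(np.hstack(im),(800,400)))
s=robot.read_state();print(s['tool_pos'],s['ft_force'])
E
```

```text
tray top 0.8 px 8779 [437.4703 301.9356] rect mm ((301.62872314453125, -319.0052795410156), (131.80055236816406, 203.79783630371094), 15.567536354064941)
tray top 0.7 px 3834 [197.2957 158.0957] rect mm ((547.496337890625, 126.91285705566406), (155.9061279296875, 133.6197052001953), 79.67916107177734)
tray scene 0.7 px 6607 [343.1029 154.2255] rect mm ((425.7594909667969, 178.3385772705078), (241.47462463378906, 170.2647705078125), 81.79891204833984)
tray scene 0.68 px 7688 [101.4904 232.375 ] rect mm ((310.29962158203125, -317.6599426269531), (148.51348876953125, 201.38314819335938), 15.655767440795898)
tray scene 0.63 px 3015 [367.0876 205.251 ] rect mm ((556.2057495117188, 145.42613220214844), (212.2946319580078, 140.79910278320312), 80.89936065673828)
tray scene 0.69 [ 0.2988 -0.3181 -0.0012]
tray scene 0.65 [0.5576 0.1526 0.0011]
[0.626  0.1383 0.0158] [ 0.2474 -0.9792  0.3992]
```

View pics/c2.png

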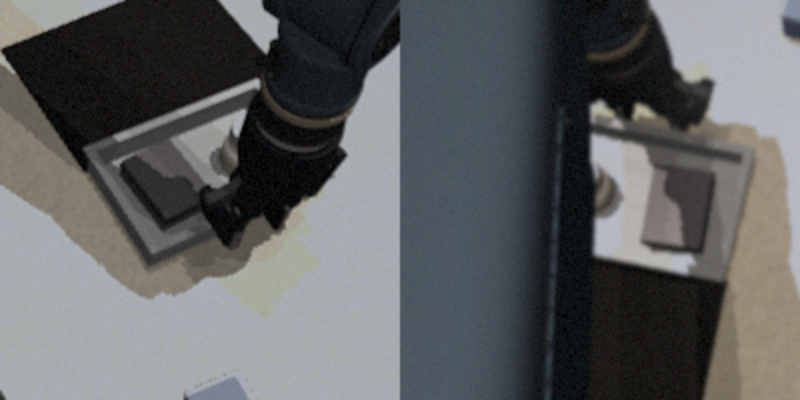

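The fingers are hooked behind the lip (right crop around (640,105)). The tray has already slid about 20 mm, its yaw hasn't changed and the jar is standing. I'll drag it diagonally towards the mat.

play_rows(increments=[[[-0.5,0.15,0,0,0,0,0],[-0.7,0.25,0,0,0,0,0],[-0.8,0.3,0,0,0,0,0],[-0.8,0.3,0,0,0,0,0],[-0.8,0.3,0,0,0,0,0],[-0.8,0.3,0,0,0,0,0],[-0.8,0.3,0,0,0,0,0],[-0.6,0.2,0,0,0,0,0]]])

```text
clock: 7.55
tool_pos: [0.5649, 0.1602, 0.0159]
eef_rot: [[0.006, 0.181, 0.983], [0.004, 0.983, -0.181], [-1.0, 0.005, 0.005]]
ft_force: [2.8, -0.5, -1.2]
opening: 0.503
```

```bash
python3 - <<'E'
from h import *
snap('scene','s3.png');snap('top','t3.png')
rect('tray','top',.035);rect('tray','scene',.035);spots('tray','scene')
s=robot.read_state();print(s['tool_pos'],s['eef_rot'],s['ft_force'])
E
```

```text
tray top 0.94 px 4311 [174.3088 189.5   ] rect mm ((487.4981689453125, 162.10353088378906), (179.27000427246094, 130.94741821289062), 79.79115295410156)
tray top 0.72 px 8783 [436.4038 301.4615] rect mm ((301.32928466796875, -318.9530029296875), (132.81687927246094, 202.9954376220703), 15.906065940856934)
tray scene 0.92 px 7682 [104.1515 228.9899] rect mm ((310.520751953125, -318.66827392578125), (148.36280822753906, 201.6259002685547), 15.77534008026123)
tray scene 0.85 px 2364 [350.3842 179.3793] rect mm ((495.7547607421875, 155.8711700439453), (185.3791961669922, 147.07937622070312), 78.51337432861328)
tray scene 0.95 [ 0.4942  0.1734 -0.0021]
tray scene 0.8 [ 0.2984 -0.3198 -0.0024]
[0.565  0.1602 0.0158] [[ 0.0045  0.1815  0.9834]
 [ 0.0046  0.9834 -0.1815]
 [-1.      0.0054  0.0036]] [-0.0492  0.4142 -1.4566]
```

The tray is at (0.490, 0.172) with its yaw held, so (−81, +29) mm remains.

play_rows(increments=[[[-0.5,0.2,0,0,0,0,0],[-0.8,0.3,0,0,0,0,0],[-0.8,0.3,0,0,0,0,0],[-0.8,0.3,0,0,0,0,0],[-0.8,0.3,0,0,0,0,0],[-0.8,0.3,0,0,0,0,0],[-0.8,0.3,0,0,0,0,0],[-0.8,0.3,0,0,0,0,0]]])

```text
clock: 8.8
tool_pos: [0.5018, 0.1838, 0.016]
eef_rot: [[0.008, 0.182, 0.983], [0.003, 0.983, -0.182], [-1.0, 0.005, 0.007]]
ft_force: [2.1, -1.3, -0.9]
opening: 0.499
```

play_rows(increments=[[[-0.7,0.3,0,0,0,0,0],[-0.6,0.2,0,0,0,0,0],[-0.5,0.1,0,0,0,0,0],[0,0,0,0,0,0,0]]])

```text
clock: 9.3
tool_pos: [0.4815, 0.1907, 0.0161]
eef_rot: [[0.007, 0.182, 0.983], [0.004, 0.983, -0.182], [-1.0, 0.005, 0.006]]
ft_force: [0.9, -0.2, -0.2]
opening: 0.498
```

```bash
python3 - <<'E'
from h import *
snap('scene','s4.png');snap('top','t4.png')
rect('tray','top',.035);spots('tray','scene');spots('tray','top')
s=robot.read_state();print(s['tool_pos'],s['eef_rot'],s['ft_force'])
E
```

```text
tray top 0.86 px 5423 [146.9877 229.1481] rect mm ((408.51007080078125, 202.14476013183594), (201.06295776367188, 132.85304260253906), 79.6720199584961)
tray top 0.65 px 8645 [436.2475 301.7327] rect mm ((301.197265625, -318.4840393066406), (131.81985473632812, 203.83828735351562), 15.28137493133545)
tray scene 0.96 [ 0.4112  0.2019 -0.0029]
tray scene 0.96 [ 0.2984 -0.3185 -0.0041]
tray top 0.96 [ 0.2988 -0.3244  0.0001]
[0.482  0.1905 0.0159] [[ 0.007   0.1821  0.9833]
 [ 0.0037  0.9833 -0.1821]
 [-1.      0.0049  0.0062]] [-0.1488  0.051   0.6579]
```

The tray is at (0.4085, 0.202) and the mat at (0.407, 0.201), so it's on target. I'll back off behind the lip, then go up.

play_rows(increments=[[[0.8,-0.15,0,0,0,0,0],[1.2,-0.2,0,0,0,0,0],[0.8,-0.15,0,0,0,0,0],[0,0,2,0,0,0,0],[0,0,4,0,0,0,0],[0,0,5,0,0,0,0],[0,-3,5,0,0,0,0],[0,0,0,0,0,0,0]]])

```text
clock: 10.55
tool_pos: [0.5136, 0.1529, 0.179]
eef_rot: [[0.005, 0.184, 0.983], [0.003, 0.983, -0.184], [-1.0, 0.004, 0.004]]
ft_force: [0.0, 1.3, 0.4]
opening: 0.5
```

```bash
python3 - <<'E'
from h import *
snap('scene','s5.png');snap('top','t5.png')
rect('tray','top',.035);rect('mat','scene',.001);rect('small_tray','top',.035);spots('tray','scene');spots('jar','scene');spots('mat','top');spots('small_tray','scene')
cv2.imwrite('pics/c5.png',np.hstack([cv2.imread('pics/s5.png')[0:400,200:560],cv2.imread('pics/t5.png')[0:400,0:400]]))
s=robot.read_state();print(s['tool_pos'],s['ft_force'],abs(s['qvel']).max())
E
```

```text
mat scene 0.76 px 2299 [348.6488 173.0537] rect mm ((408.70263671875, 201.0679931640625), (250.84820556640625, 179.21224975585938), 81.1328125)
small_tray top 0.92 px 3478 [361.2568 134.2432] rect mm ((603.579345703125, -187.84457397460938), (111.9746322631836, 137.07872009277344), 82.26826477050781)
tray scene 0.84 [ 0.2996 -0.3207 -0.0025]
tray scene 0.76 [ 0.4107  0.202  -0.0015]
jar scene 0.79 [0.4138 0.2466 0.0032]
small_tray scene 0.97 [ 0.6061 -0.1908  0.0047]
[0.5088 0.1541 0.1717] [0.0546 0.8743 0.6188] 0.006727351142173659
```

View pics/c5.png

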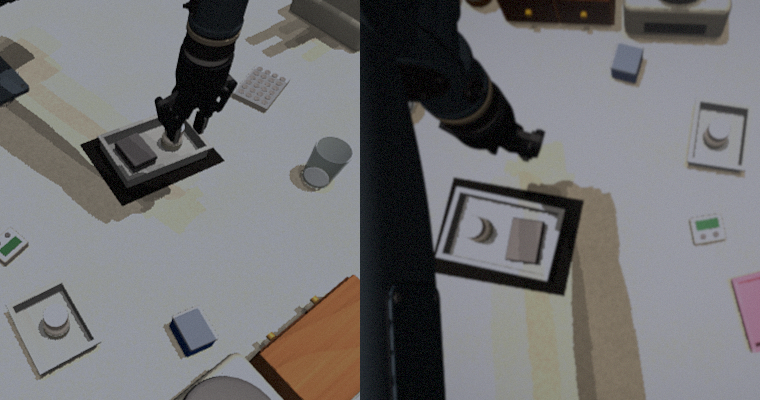

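The tray lies centred on the mat with black showing all round (right crop around (503,235)). The jar stands at (482,229), the small tray hasn't moved, and the gripper is clear.

```bash
python3 -c "
from cell import robot
print(robot.job_done())"
```

```text
the job is handed in; nothing more can be done
None
```

I hooked the half-open fingers behind the wider tray's far lip and dragged it diagonally onto the mat without lifting it. I then backed off, raised the gripper clear and handed the job in at about 11 s. The hand-in reports no verdict.

| Last check | Measured | Limit |
|---|---|---|
| Tray centre from mat centre | 2 mm (tray 0.411, 0.202; mat 0.409, 0.201) | 26 mm |
| Tray turned from mat | 1.5–2° | 14° |
| Narrower tray moved | about 1 mm | 20 mm |

- **Jar and gripper:** the final picture shows the jar upright in the tray and the gripper about 17 cm above the bench, touching nothing.
- **Hooking force:** the wrist readings of 2–3 N while pulling were only a little above the sensor noise of about 1 N. The tray followed the fingers in the pictures, so contact was real.
- **Checks that failed:** after the retreat, the top camera's network missed both the wider tray and the mat. The final tray and mat values therefore come from the scene camera. The top view just before the retreat gave the tray at (0.409, 0.202), which agrees.
- **Arm drift:** during the first descent the tool drifted up to about 2 cm and tilted about 2.5°. I corrected this before going behind the lip.

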